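Close the sample shell and hold it pressed

ROBOT

A 6-joint arm with a two-finger parallel gripper is mounted at the origin on a cart in front of the work surface, level with it; the furniture and walls round the work are solid. World frame = base frame: x ahead of the robot, y to its left, z up, the work surface at z = 0. Lengths are in m, angles in rad, forces in N, time in s.
With the tool pointing down it reaches from about 0.35 to 0.8 m from the base axis. Payload 7.3 kg.
Tool frame: the origin (TCP) lies on the front face of the gripper's body, between the roots of the fingers; the fingertips stand 73 mm ahead of it and the grasp point (between the pads) lies 54 mm ahead of it; z points along the fingers, y is the line along which they close (so a half turn about z gives the same grasp; the last joint's range is limited). The gripper opens to 85 mm and grips with 20 to 120 N. Pads are 22 mm wide; open, the fingers measure 114 mm over their backs; the gripper's body (76 mm by 85 mm) begins 54 mm behind the grasp point. The pads swing forward as they close: fully open they stand 13 mm farther back than shut.
Start: joints at [1.093, 0.342, 1.524, -0, 1.275, -0.146], TCP at [0.171, 0.496, 0.304] pointing down, gripper open.
Joint ranges: [-2.53, 2.53], [-0.77, 2.02], [0.04, 2.7], [-1, 4.14], [0.28, 2.66], [-3.11, 3.11]. Speed limits (rad/s): [2.57, 2.57, 3.14, 3.14, 3.14, 3.14].

INTERFACE

Orientations are given as a rotation vector (axis times angle).
In Python, from station import readout, vision, manip gives the robot as it stands. The module is installed in compiled form; this text tells all that it offers.
- The arm moves only by the tool apply_moves, never from a script. Its arguments are lists of equal length, an entry for each row: "linear": the shift along the tool's x, y, z in units of 30 mm (1.0 is 30 mm), a list of three; "dr": the turn, a rotation vector about the tool's x, y, z in rad, a list of three. In form: {"linear": [[dx, dy, dz], ...], "dr": [[rx, ry, rz], ...]}. A call has 1 to 20 rows; each row shifts and turns the commanded pose from where the row before left it, along the tool's axes as they then stand; what a row does not reach is not made up. A row lasts 1/10 s, in which the tool goes at most 50 mm and 8.59 degrees, less where a joint would pass 70% of its speed; a pose out of reach is approached as far as the arm can. A call is refused whole if a number of a shift passes 1 or a number of a turn 0.15, either way. A call with a gripper value outside its range is refused whole. "jaw" is the finger opening in mm, from 0 to 85.4, set as the call begins (left out, the last holds). The fingers move at their own pace and stop on an object; "newtons" is the grip in N (left out, the last holds). Time passes only in rows, so rows that do not move let the fingers close. It gives the time, the measured TCP pose, the force, the opening and the grip force at its end, in the units of the state.
- readout.read_state(): the state, without advancing time (a new reading comes with each control period).
- vision.get_image(name): name is "side" or "top"; returns a dict with "frame" (420x560x3 uint8, red, green, blue), "fx", "fy", "cx", "cy" (pixels), "eye" and "attitude" of the camera in the world. Camera axes: x right, y up, looking along -z (the intrinsics and any distortion apply to the point x, -y, -z); pixel columns grow to the right and rows downward; lengths in m; the calibration is good to about 2 mm. A picture is of the moment at which its call begins. There is no depth.
- manip.job_done(): hands the job in; it is judged then, once.
Trained networks look in a picture, given as the dict that the camera call returned (one of the last four; its "shot" number tells which), for a name from the list of things; names that differ only in an ending like _2 or _b are one class to them, and where a whole thing is asked for, a point or a joint stands for the part that bears it (a point fixed in the world has none). Each returns a list of dicts, best first, with "confidence" (0 to 1); they miss things now and then, are a little off and sometimes report something else, mostly with a low value. They report only what shows in the picture. A call takes as long as a camera call. They do not tell look-alikes from the thing itself.
- vision.regions_of(picture, target): "region" (420x560 bool, what is visible of it) and "position" ([row, column] in pixels, amid what is visible of it).
The state is a dict: "t": time; "joint_positions": joint angles; "dq": joint speeds; "effort": joint torques, N m; "ee_pos": TCP position; "eef_rot": TCP orientation; "force": force on the tool from outside, world axes, zero at the start; "moment": the same for the moment, N m; "grip_width": opening from 0.0 (shut) to 1.0 (fully open); "grip_force": force on a finger pad.
Only numpy, scipy, OpenCV 4.12 (cv2) and the standard library are available. Lean on these libraries where they do the work, as an engineer would, in place of code of your own. Each camera call takes 0.05 s, during which the arm holds its last target. There are 200 camera calls.

TASK

Press the open flip cap of the sample tube shut, then set the loose upper half of the shell on the two dowels of the lower half, narrow nose over narrow nose, so that the faces meet. Press the pair down against the springs of the nest until it stands on its stop, and finish while still holding it pressed there with the fingers. Do not slam it, and leave the brass weight, the fuse carton and the black eye loupe where they stand.

Things in the scene. Friction and masses are not known exactly. Their poses are not given: they have to be found in the camera images.
- nest: Fixed spring nest: aluminium plate 150 x 90 x 8 mm. Origin at the centre of its underside on the bench, x along its length towards the nose end of the shell, z up. The grey lower shell half rides on springs above it, centred; outline from above: main part x = -55 to 31 mm, 56 mm wide; nose x = 31 to 55 mm, 36 mm wide.
- lower_face (a point): Centre of the flat upper (mating) face of the grey lower shell half, 44 mm above the nest's underside when not pressed; x towards the narrow nose, z up. Two steel dowels stand 15 mm out of it, top 5 mm tapered: 12 mm diameter at x = -42 mm, 8 mm diameter at x = 43 mm, both at y = 0. At the origin a tube mouth 20 mm in diameter, with the flip cap, rises 8 mm above the face.
- lower (a joint): Travel of the lower shell half straight down in its nest: 0 up, 0.006 m on the stop. Springs: it starts to give at about 4 N downward and reaches the stop at about 14 N (the upper half's weight of about 2.5 N counts).
- cap (a joint): Flip cap on the tube, rad: 0 shut, 1.57 upright, about 2 leaning back. It stays where it is left (0.012 N m of friction), has no latch and no spring. It is hinged at point cap_hinge; a push on its back swings it towards -y of the lower half and down.
- cap_hinge (a point): Hinge line of the flip cap, 12 mm to +y of the tube's axis and 8 mm above the mating face; x lies along the hinge line (as x of the lower half).
- cap_top (a point): Centre of the outer (top) face of the flip cap: white disc 23 mm in diameter, 5 mm thick, with a 6 mm tab opposite the hinge; its far edge with tab is 29 mm from the hinge. z is the disc's outward normal; shut, this point is 13 mm above the mating face, on the tube's axis.
- upper_mid (a point): Upper shell half, grey, loose, on the bench with its mating face down. The point is its centre, 24 mm above its underside; x towards its narrow nose, z up. Outline as the lower half, 20 mm thick; on top a cover 62 x 52 mm reaches 26 mm above the underside, and on that a central grip rib 56 mm (x) by 22 mm (y) from 26 to 48 mm. Seated, its underside lies on the lower half's face.
- upper: The same upper shell half, about 0.25 kg; origin at the centre of its underside. Through holes 15 mm in diameter at x = -42 mm and 11 mm at x = 43 mm, y = 0. A pocket 40 x 42 mm, 20 mm deep, in its underside clears the tube only when its cap is shut.
- weight_mid (a point): Bystander: brass weight with a neck, 22 mm in diameter, 38 mm tall; its centre.
- fuse_carton_mid (a point): Bystander: small white carton 36 x 50 x 45 mm; its centre.
- magnifier_mid (a point): Bystander: black eye loupe, 37 mm in diameter, 35 mm tall; its centre.
Things that resemble listed ones, but are neither listed nor needed, are in the scene too. What is shaped like the upper but turquoise is not meant.

How it is judged:
On the way, in this order (a step that is already met when the one before it is completed fails the run):
1. the flip cap is pressed shut (value of joint cap below 0.15 rad), for 0.2 s.
2. the upper half sits on the dowels, face on face (horizontal distance between upper_mid and lower_face below 0.003 m and z of upper_mid in the frame of lower_face between 0.0215 and 0.0265 m and angle between the x axis of upper_mid and the x axis of lower_face, either way round below 0.08 rad and angle between the z axis of upper_mid and the z axis of lower_face, either way round below 0.05 rad), for 0.1 s.
At the end, for the whole second after the job is handed in: Cap shut within 0.15 rad; upper half on the dowels, face on face (3 mm sideways, 2.5 mm in height, 0.08 rad in yaw, 0.05 rad level); the fingers hold it (over 4 N) and press the halves together (over 7 N) so that the lower half is at least 4.5 mm down its 6 mm travel (all of step 2 and value of joint cap below 0.15 rad and value of joint lower above 0.0045 m and contact force between upper and nest above 7 N and contact force between the fingers and upper above 4 N); the arm keeps its last pose, push and grip.
It fails at once if the halves are slammed together (over 70 N) (contact force between upper and nest above 70 N).
It fails at once if the brass weight is shifted by more than 20 mm (distance of weight_mid from where it was at the start of the episode above 0.02 m).
It fails at once if the fuse carton is shifted by more than 20 mm (distance of fuse_carton_mid from where it was at the start of the episode above 0.02 m).
It fails at once if the loupe is shifted by more than 20 mm (distance of magnifier_mid from where it was at the start of the episode above 0.02 m).
It also fails if it takes over 54 s, if anything falls off the work surface, if the arm or the gripper's body presses on something with over 40 N, if the wrist force passes 120 N, or if a joint passes its speed limit or range.

## Working session

There is one attempt and no reset: what is moved stays moved. The work goes in short steps, Python scripts to look and compute and a tool call to move; the robot and the scene stay as the last step left them, time stands still between calls to the robot, and variables do not carry over. Pictures are saved under pics/ and viewed, at most 10 in all, crops included, and the job is handed in when it is done.

Besides the shell and the picture viewer there is one more tool, called after "Request:" by a JSON object that holds its "api" and its "payload", one argument or row to a line. apply_moves: Moves the arm, as the interface text tells. Its arguments: {"type":"object","properties":{"linear":{"type":"array","items":{"type":"array","items":{"type":"number"}}},"dr":{"type":"array","items":{"type":"array","items":{"type":"number"}}},"jaw":{"type":"number"},"newtons":{"type":"number"}},"required":["linear","dr"]}

```bash
mkdir -p pics; cat > h.py <<'E'
import numpy as np, cv2
from scipy.spatial.transform import Rotation as R
from station import readout, vision, manip
def att(p):
    a=np.array(p["attitude"],float)
    return a if a.shape==(3,3) else (R.from_rotvec(a).as_matrix() if a.size==3 else R.from_quat(a).as_matrix())
def ray(p,rc):
    d=np.array([(rc[1]-p["cx"])/p["fx"],-(rc[0]-p["cy"])/p["fy"],-1.])
    return np.array(p["eye"]),att(p)@d
def at_z(p,rc,z):
    e,d=ray(p,rc); return e+d*(z-e[2])/d[2]
def proj(p,X):
    c=(np.asarray(X)-np.array(p["eye"]))@att(p); return p["cy"]-p["fy"]*c[1]/-c[2], p["cx"]+p["fx"]*c[0]/-c[2]
def save(p,n): cv2.imwrite("pics/"+n,p["frame"][:,:,::-1])
E
python3 - <<'E'
from h import *
s=readout.read_state();print(s)
for n in("top","side"):
    p=vision.get_image(n);save(p,n+"0.png")
    print(n,{k:v for k,v in p.items() if k!="frame"})
    for t in("nest","upper","cap","weight_mid","fuse_carton_mid","magnifier_mid"):
        for r in vision.regions_of(p,t):print(t,round(r["confidence"],2),np.round(r["position"]),r["region"].sum(),np.round(at_z(p,r["position"],.03),3))
E
```

```text
{'t': 0.0, 'joint_positions': array([ 1.09300997e+00,  3.42708645e-01,  1.52506987e+00, -2.01868187e-05,
        1.27540697e+00, -1.45997128e-01]), 'dq': array([ 0.00180464, -0.0005928 ,  0.00122032, -0.00243591,  0.0013715 ,
        0.00186151]), 'effort': array([ 5.79058433e-04, -4.33669531e+01, -2.46009207e+01, -1.09504435e-04,
        7.80959206e-03, -4.97004166e-06]), 'ee_pos': array([0.170847  , 0.49609138, 0.30321474]), 'eef_rot': array([-5.18699099e-01, -3.09799848e+00,  2.39024644e-03]), 'force': array([ 0.24097302,  0.36343592, -1.13797921]), 'moment': array([ 0.01064675,  0.00561103, -0.00281517]), 'grip_force': 0.0, 'grip_width': 1.0038905297428857}
top {'fx': 401.08300192695765, 'fy': 401.08300192695765, 'cx': 274.8193795139783, 'cy': 209.2629789437815, 'eye': array([ 0.47697358, -0.05134616,  0.93008664]), 'attitude': array([ 0.07070333, -0.03802831, -1.59076268]), 'shot': 1}
nest 0.87 [224. 324.] 2498 [ 0.503 -0.142  0.03 ]
upper 0.64 [278. 232.] 1058 [0.388 0.065 0.03 ]
upper 0.62 [210. 212.] 1072 [0.541 0.108 0.03 ]
upper 0.44 [223. 326.] 1230 [ 0.506 -0.147  0.03 ]

[... 162 characters left out ...]
gnifier_mid 0.47 [268. 279.] 218 [ 0.409 -0.041  0.03 ]
side {'fx': 499.09679103148306, 'fy': 499.09679103148306, 'cx': 279.655948863978, 'cy': 211.76863954482454, 'eye': array([0.35968206, 0.69226282, 0.45801474]), 'attitude': array([ 0.17438009, -1.51866703, -2.54565203]), 'shot': 2}
nest 0.71 [203. 298.] 2657 [ 0.502 -0.123  0.03 ]
upper 0.91 [277. 349.] 2291 [0.389 0.092 0.03 ]
upper 0.74 [281. 243.] 2642 [0.537 0.131 0.03 ]
cap 0.58 [185. 300.] 86 [ 0.512 -0.205  0.03 ]
weight_mid 0.66 [234. 249.] 215 [0.564 0.    0.03 ]
fuse_carton_mid 0.76 [230. 186.] 892 [0.673 0.01  0.03 ]
magnifier_mid 0.7 [230. 345.] 460 [ 0.406 -0.04   0.03 ]
magnifier_mid 0.62 [231. 185.] 839 [0.673 0.013 0.03 ]
```

```bash
python3 - <<'E'
import cv2
a=cv2.imread("pics/top0.png")[130:330,170:390];b=cv2.imread("pics/side0.png")[140:330,160:400]
cv2.imwrite("pics/topc.png",cv2.resize(a,None,fx=3,fy=3,interpolation=2)[:600]);cv2.imwrite("pics/sidec.png",cv2.resize(b,None,fx=3.15,fy=3.15,interpolation=2)[:600])
E
```

```text
(no output)
```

View pics/topc.png

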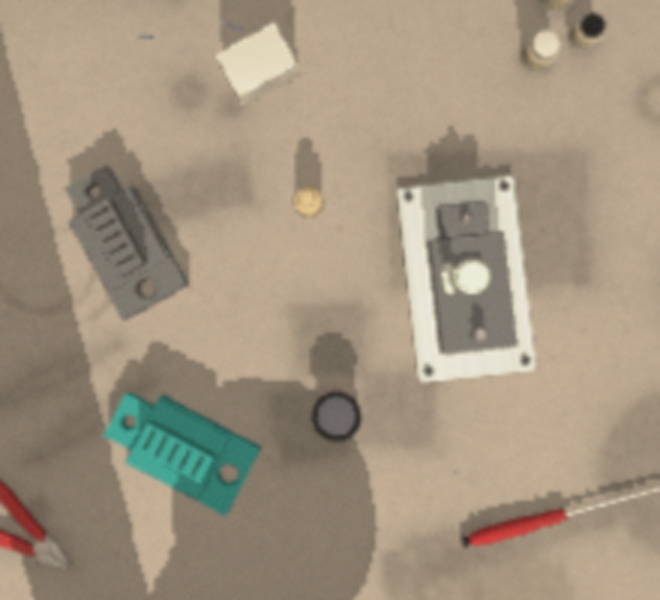

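View pics/sidec.png

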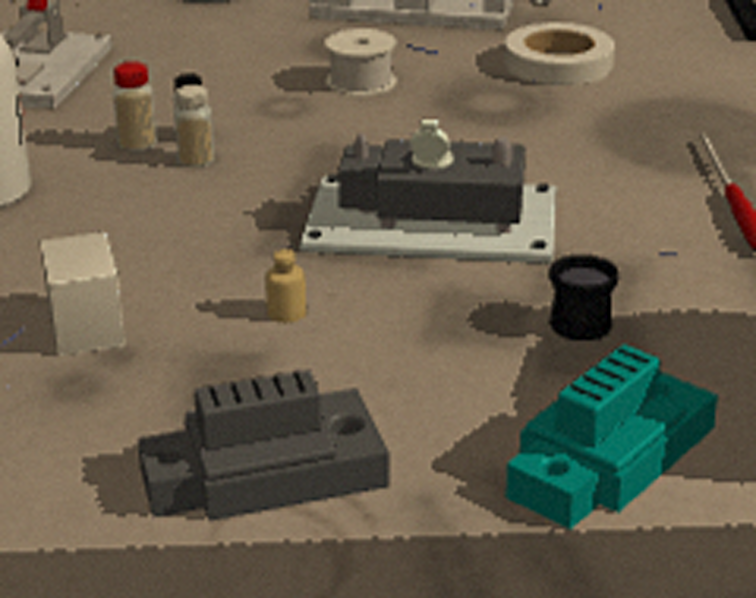

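The grey upper half is at top-view px (row 210, col 212) and side-view (281, 243). The turquoise look-alike is at (278, 232) and (277, 349), so it isn't the one meant. The nest is at (224, 324), nose towards world +x. The cap is upright, with its back facing +y. I'll fit poses next.

```bash
cat >> h.py <<'E'
from scipy.optimize import minimize
def box(x0,x1,y,z0,z1): return np.array([[x,s*y/2,z] for x in(x0,x1) for s in(-1,1) for z in(z0,z1)])
UP=[box(-.055,.031,.056,0,.02),box(.031,.055,.036,0,.02),box(-.031,.031,.052,.02,.026),box(-.028,.028,.022,.026,.048)]
NEST=[box(-.075,.075,.09,0,.008),box(-.055,.031,.056,.02,.044),box(.031,.055,.036,.02,.044)]
def xf(q,P,z=0): # q=x,y,yaw
    c,s=np.cos(q[2]),np.sin(q[2]); return P@np.array([[c,s,0],[-s,c,0],[0,0,1]])+[q[0],q[1],z]
def sil(p,boxes,q,z=0,S=4):
    m=np.zeros((420*S,560*S),np.uint8)
    for b in boxes:
        r,c=proj2(p,xf(q,b,z)); h=cv2.convexHull(np.stack([c*S,r*S],1).astype(np.float32)); cv2.fillConvexPoly(m,np.round(h+S/2-.5).astype(np.int32),1)
    return cv2.resize(m.astype(np.float32),(560,420),interpolation=cv2.INTER_AREA)
def proj2(p,X):
    c=(X-np.array(p["eye"]))@att(p); return p["cy"]-p["fy"]*c[:,1]/-c[:,2], p["cx"]+p["fx"]*c[:,0]/-c[:,2]
def fit(pm,boxes,q0,z=0):
    def f(u):
        q=[u[0]/100,u[1]/100,u[2]/5]; t=0
        for p,m in pm:
            s=sil(p,boxes,q,z); t+=1-np.minimum(s,m).sum()/np.maximum(s,m).sum()
        return t/len(pm)
    u0=np.array([q0[0]*100,q0[1]*100,q0[2]*5])
    r=minimize(f,u0,method="Nelder-Mead",options=dict(initial_simplex=u0+np.vstack([np.zeros(3),np.eye(3)]),xatol=.01,fatol=1e-4))
    return np.array([r.x[0]/100,r.x[1]/100,r.x[2]/5]),r.fun
E
python3 - <<'E'
from h import *
P={n:vision.get_image(n) for n in("top","side")}
def m(n,t,pos):
    L=[r for r in vision.regions_of(P[n],t) if np.hypot(*(np.array(r["position"])-pos))<20]; return L[0]["region"].astype(np.float32)
U={"top":m("top","upper",(210,212)),"side":m("side","upper",(281,243))}
N={"top":m("top","nest",(224,324)),"side":m("side","nest",(203,298))}
for nm,M,B,q in(("up",U,UP,[.54,.11,.45]),("nest",N,NEST,[.5,-.145,.07])):
    for c in (("top",),("side",),("top","side")):
        qq,e=fit([(P[k],M[k]) for k in c],B,q); print(nm,c,np.round(qq,4),round(e,3))
t=P["top"]
for z,rc in((.02,(193.3,201.7)),(.02,(225.7,218.7)),(.059,(201,325)),(.059,(239.5,329.7))):print(rc,np.round(at_z(t,rc,z),4))
s=at_z(t,(222,325),.06);print(s)
c=m("side","cap",(185,300));ys,xs=np.nonzero(c);print("cap px",ys.min(),ys.max(),xs.min(),xs.max())
# overlay
o=[]
for nm,n,q in((0,"top",None),):
    pass
E
```

```text
up ('top',) [0.5431 0.1174 0.4781] 0.069
up ('side',) [0.5444 0.1128 0.4863] 0.032
up ('top', 'side') [0.5436 0.1162 0.4732] 0.082
nest ('top',) [ 0.5074 -0.1463  0.0857] 0.03
nest ('side',) [ 0.5099 -0.1533  0.0863] 0.052
nest ('top', 'side') [ 0.5082 -0.1484  0.0843] 0.07
(193.3, 201.7) [0.5803 0.1336 0.02  ]
(225.7, 218.7) [0.5054 0.0954 0.02  ]
(201, 325) [ 0.5531 -0.1434  0.059 ]
(239.5, 329.7) [ 0.4694 -0.1511  0.059 ]
[ 0.50736146 -0.1419512   0.06      ]Traceback (most recent call last):
  File "<stdin>", line 13, in <module>
  File "<stdin>", line 4, in m
IndexError: list index out of range
```

Request:
{"api": "apply_moves", "payload": {
  "linear": [
    [0,0,0],
    [0,0,0],
    [0,0,0],
    [-0.47,-1,0],
    [-0.47,-1,0],
    [-0.47,-1,0],
    [-0.47,-1,0],
    [-0.47,-1,0],
    [-0.47,-1,0],
    [-0.47,-1,0],
    [-0.47,-1,0],
    [-0.47,-1,0],
    [-0.47,-1,0],
    [-0.47,-1,0],
    [-0.47,-1,0],
    [-0.47,-1,0],
    [-0.47,-1,0],
    [-0.47,-1,0],
    [-0.47,-1,0],
    [-0.47,-1,0]
  ],
  "dr": [
    [0,0,-0.14],
    [0,0,-0.14],
    [0,0,-0.14],
    [0,0,0],
    [0,0,0],
    [0,0,0],
    [0,0,0],
    [0,0,0],
    [0,0,0],
    [0,0,0],
    [0,0,0],
    [0,0,0],
    [0,0,0],
    [0,0,0],
    [0,0,0],
    [0,0,0],
    [0,0,0],
    [0,0,0],
    [0,0,0],
    [0,0,0]
  ],
  "jaw": 0
}}

```text
t: 3.05
ee_pos: [0.4552, 0.0081, 0.304]
eef_rot: [-0.138, 3.138, 0.0]
force: [1.1, 0.6, 0.1]
grip_width: -0.001
grip_force: 0.0
```

Request:
{"api": "apply_moves", "payload": {
  "linear": [
    [-0.23,-0.55,0.9],
    [-0.23,-0.55,0.9],
    [-0.23,-0.55,0.9],
    [-0.22,-0.55,0.9],
    [-0.22,-0.55,0.9],
    [-0.22,-0.55,0.85],
    [0,0,0],
    [0,0,0]
  ],
  "dr": [
    [0,0,0],
    [0,0,0],
    [0,0,0],
    [0,0,0],
    [0,0,0],
    [0,0,0],
    [0,0,0],
    [0,0,0]
  ]
}}

```text
t: 3.85
ee_pos: [0.5036, -0.0855, 0.1433]
eef_rot: [0.137, -3.137, -0.001]
force: [-0.2, -0.4, -0.1]
grip_width: -0.003
grip_force: 0.0
```

```bash
python3 - <<'E'
from h import *
s=readout.read_state();print(s["t"],s["ee_pos"],s["eef_rot"],s["force"])
p=vision.get_image("side");f=p["frame"][100:260,200:400]
cv2.imwrite("pics/s1.png",cv2.resize(f[:,:,::-1],None,fx=3.7,fy=3.7,interpolation=2))
tip=s["ee_pos"]-[0,0,.073];print("tip px",proj(p,tip))
E
```

```text
3.85 [ 0.50357664 -0.08552691  0.14331023] [ 1.37229019e-01 -3.13749262e+00 -1.05271197e-03] [-0.19455569 -0.43662437 -0.14628457]
tip px (np.float64(192.7253593930115), np.float64(293.63301263135673))
```

View pics/s1.png

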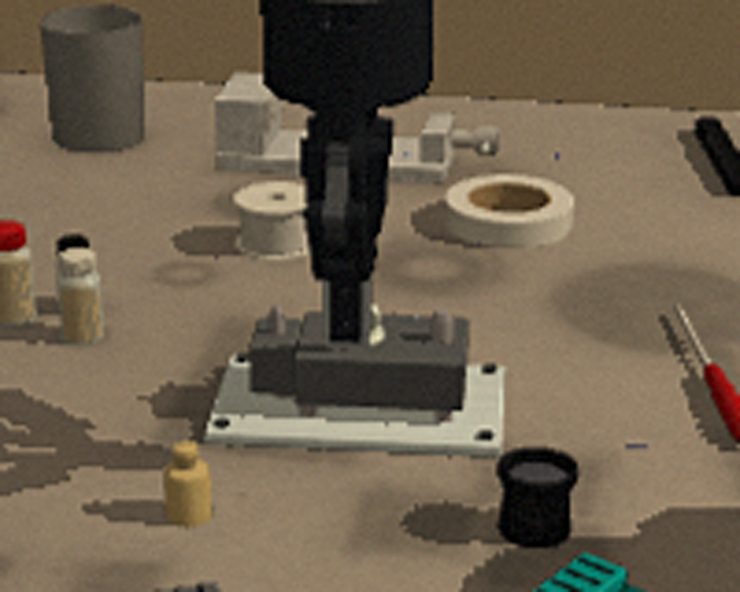

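Request:
{"api": "apply_moves", "payload": {
  "linear": [
    [0.1,-0.3,0],
    [0,-0.3,0],
    [0,-0.3,0],
    [0,-0.3,0],
    [0,-0.3,0],
    [0,-0.3,0],
    [0,-0.2,0],
    [0,-0.1,0.05],
    [0,0,0.1],
    [0,0,0.1],
    [0,0,0.1],
    [0,0,0]
  ],
  "dr": [
    [0,0,0],
    [0,0,0],
    [0,0,0],
    [0,0,0],
    [0,0,0],
    [0,0,0],
    [0,0,0],
    [0,0,0],
    [0,0,0],
    [0,0,0],
    [0,0,0],
    [0,0,0]
  ]
}}

```text
t: 5.1
ee_pos: [0.5061, -0.1482, 0.1323]
eef_rot: [0.139, -3.138, -0.001]
force: [0.2, 0.2, -0.9]
grip_width: -0.007
grip_force: 0.0
```

Request:
{"api": "apply_moves", "payload": {
  "linear": [
    [0,0,0.05],
    [0,0,0.05],
    [0,0,0.03],
    [0,0,0],
    [0,0,0]
  ],
  "dr": [
    [0,0,0],
    [0,0,0],
    [0,0,0],
    [0,0,0],
    [0,0,0]
  ]
}}

```text
t: 5.6
ee_pos: [0.5064, -0.1485, 0.1293]
eef_rot: [-0.139, 3.138, -0.0]
force: [0.6, 0.0, 4.3]
grip_width: -0.002
grip_force: 2.3
```

Request:
{"api": "apply_moves", "payload": {
  "linear": [
    [0,0,0],
    [0,0,-0.3],
    [0,0,-0.7],
    [0,0,-0.4],
    [-0.2,0.87,0],
    [-0.2,0.87,0],
    [-0.2,0.87,0],
    [-0.2,0.87,0],
    [-0.2,0.87,0],
    [-0.2,0.87,0],
    [-0.2,0.87,0],
    [-0.2,0.87,0],
    [-0.2,0.87,0],
    [-0.2,0.87,0],
    [0,0,0],
    [0,0,0],
    [0,0,0],
    [0,0,0]
  ],
  "dr": [
    [0,0,0],
    [0,0,0],
    [0,0,0],
    [0,0,0],
    [0,0,0],
    [0,0,0],
    [0,0,0],
    [0,0,0],
    [0,0,0],
    [0,0,0],
    [0,0,0],
    [0,0,0],
    [0,0,0],
    [0,0,0],
    [0,0,-0.13],
    [0,0,-0.13],
    [0,0,-0.13],
    [0,0,0]
  ],
  "jaw": 50
}}

```text
t: 7.4
ee_pos: [0.543, 0.1168, 0.1711]
eef_rot: [0.746, -3.052, -0.0]
force: [0.5, 0.6, 0.1]
grip_width: 0.586
grip_force: 0.0
```

```bash
python3 - <<'E'
from h import *
s=readout.read_state();print(s["t"],s["ee_pos"],s["eef_rot"],s["grip_width"])
Y=R.from_rotvec(s["eef_rot"]).as_matrix();print(Y.round(3))
P={n:vision.get_image(n) for n in("top","side")}
a=P["top"]["frame"][160:280,190:370];b=P["side"]["frame"][160:320,190:370]
a=cv2.resize(a,None,fx=4,fy=4,interpolation=2)[:,:,::-1];b=cv2.resize(b,None,fx=4,fy=4,interpolation=2)[:,:,::-1]
cv2.imwrite("pics/b2.png",cv2.resize(np.vstack([a,b]),(386,600)))
cv2.imwrite("pics/side2.png",b[:600])
u=None
for n in P:
    for t in("cap","upper","nest"):
        for r in vision.regions_of(P[n],t):
            ys,xs=np.nonzero(r["region"]);print(n,t,round(r["confidence"],2),np.round(r["position"]),len(ys),ys.min(),ys.max(),xs.min(),xs.max())
    print(n,"shut cap px",proj(P[n],[.508,-.148,.057]))
E
```

```text
7.4 [0.5430037  0.11684316 0.17114288] [ 7.46151263e-01 -3.05165328e+00 -1.36481279e-04] 0.5857483097075541
[[-0.887 -0.461 -0.   ]
 [-0.461  0.887  0.   ]
 [ 0.     0.    -1.   ]]
top cap 0.51 [226. 327.] 111 217 226 321 334
top upper 0.96 [221. 217.] 631 202 236 202 230
top upper 0.82 [279. 231.] 1098 262 300 206 255
top nest 0.97 [224. 325.] 2520 189 256 303 347
top shut cap px (np.float64(221.6994489922721), np.float64(327.6398742048077))
side upper 0.97 [278. 350.] 2327 250 307 321 387
side upper 0.57 [282. 244.] 2771 257 304 203 283
side upper 0.54 [196. 298.] 1500 181 211 267 326
side nest 0.67 [202. 298.] 2672 181 222 256 335
side shut cap px (np.float64(184.52870163921386), np.float64(297.3650501385218))
```

View pics/side2.png

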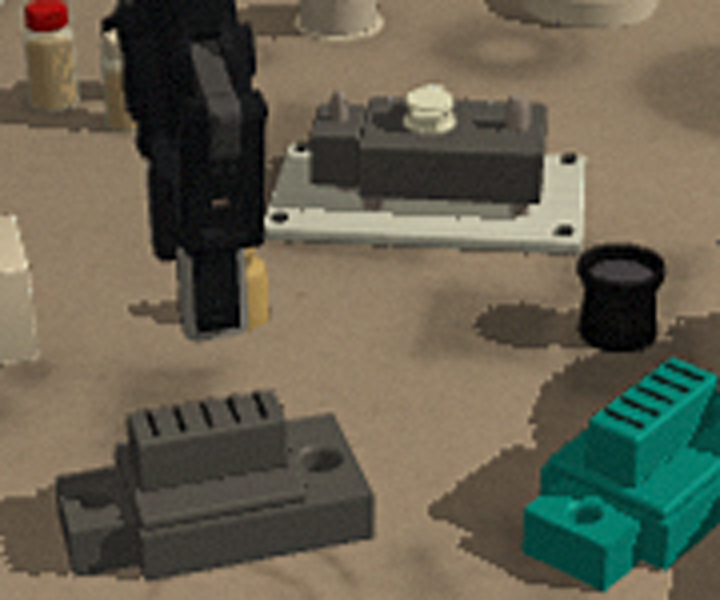

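The cap is shut: side view shows the disc lying flat at about (185, 297). The grey upper half is undisturbed under the gripper, so I'm descending to grasp it.

Request:
{"api": "apply_moves", "payload": {
  "linear": [
    [0,0,0.5],
    [0,0,0.5],
    [0,0,0.5],
    [0,0,0.4],
    [0,0,0.25],
    [0,0,0.12],
    [0,0,0]
  ],
  "dr": [
    [0,0,0],
    [0,0,0],
    [0,0,0],
    [0,0,0],
    [0,0,0],
    [0,0,0],
    [0,0,0]
  ]
}}

```text
t: 8.5
ee_pos: [0.5431, 0.1167, 0.1027]
eef_rot: [0.744, -3.052, -0.0]
force: [0.1, -0.0, -0.6]
grip_width: 0.583
grip_force: 0.0
```

Request:
{"api": "apply_moves", "payload": {
  "linear": [
    [0,0,0],
    [0,0,0],
    [0,0,0],
    [0,0,0],
    [0,0,0],
    [0,0,0],
    [0,0,0],
    [0,0,0]
  ],
  "dr": [
    [0,0,0],
    [0,0,0],
    [0,0,0],
    [0,0,0],
    [0,0,0],
    [0,0,0],
    [0,0,0],
    [0,0,0]
  ],
  "jaw": 10,
  "newtons": 60
}}

```text
t: 9.3
ee_pos: [0.5437, 0.1166, 0.1039]
eef_rot: [-0.744, 3.05, -0.001]
force: [-1.2, -0.5, 6.9]
grip_width: 0.24
grip_force: 60.3
```

Request:
{"api": "apply_moves", "payload": {
  "linear": [
    [0,0,-0.1],
    [0,0,-0.3],
    [0,0,-0.6],
    [0,0,-0.8],
    [0,0,-0.8],
    [0,0,-0.4],
    [0,0,0],
    [0,0,0],
    [0,0,0],
    [0,0,0],
    [0,0,0]
  ],
  "dr": [
    [0,0,0],
    [0,0,0],
    [0,0,0],
    [0,0,0],
    [0,0,0],
    [0,0,0],
    [0,0,0.13],
    [0,0,0.13],
    [0,0,0.13],
    [0,0,0],
    [0,0,0]
  ]
}}

```text
t: 10.4
ee_pos: [0.5429, 0.1167, 0.1926]
eef_rot: [0.144, -3.138, -0.0]
force: [-0.2, -0.5, -2.3]
grip_width: 0.24
grip_force: 59.4
```

```bash
python3 - <<'E'
from h import *
s=readout.read_state();print(s["t"],s["ee_pos"],s["eef_rot"],s["grip_width"],s["force"],s["moment"])
P={n:vision.get_image(n) for n in("top","side")}
o=[]
for n,c in(("top",(140,150)),("side",(190,180))):
    f=P[n]["frame"].copy()
    for r in vision.regions_of(P[n],"upper"): print(n,round(r["confidence"],2),np.round(r["position"]),r["region"].sum())
    o.append(cv2.resize(f[c[0]:c[0]+130,c[1]:c[1]+170,::-1],None,fx=2.3*2,fy=2.3*2,interpolation=2))
cv2.imwrite("pics/h3.png",cv2.resize(np.hstack(o),(800,306)))
E
```

```text
10.4 [0.54287245 0.11672419 0.19263384] [ 1.43958496e-01 -3.13758507e+00 -1.47713593e-04] 0.23977809269003947 [-0.20392462 -0.52333959 -2.25999393] [ 0.03444992 -0.02819253 -0.05955743]
top 0.65 [222. 207.] 508
side 0.78 [235. 244.] 2748
side 0.59 [194. 300.] 1484
side 0.56 [276. 351.] 2346
```

View pics/h3.png

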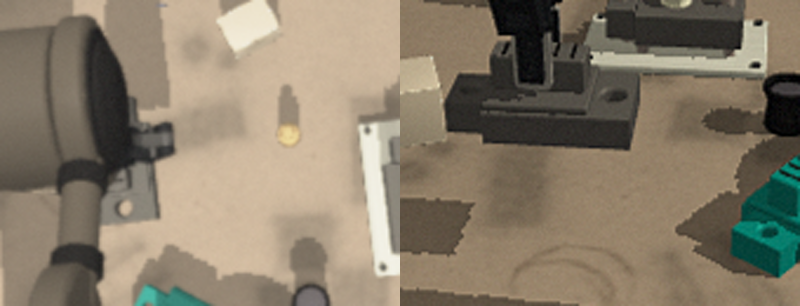

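```bash
python3 - <<'E'
from h import *
s=readout.read_state()
P={n:vision.get_image(n) for n in("top","side")}
def m(n,t,pos):
    L=[r for r in vision.regions_of(P[n],t) if np.hypot(*(np.array(r["position"])-pos))<20]; return L[0]["region"].astype(np.float32) if L else None
mu=m("side","upper",(235,244))
for z in(.087,.0895): print("held side",z,fit([(P["side"],mu)],UP,[.543,.114,.086],z))
N={"top":m("top","nest",(224,324)),"side":m("side","nest",(203,298))}
for n in N:
    if N[n] is not None: print("nest",n,fit([(P[n],N[n])],NEST,[.508,-.148,.086]))
# bright plate, top: outer contour rectangle
p=P["top"];f=p["frame"].astype(int)
w=((f.min(2)>150)&(N["top"]>0)).astype(np.uint8)
c=max(cv2.findContours(w,0,1)[0],key=cv2.contourArea);(cx,cy),wh,a=cv2.minAreaRect(c);print("plate",cx,cy,wh,a,at_z(p,(cy,cx),.008))
b=cv2.boxPoints(((cx,cy),wh,a));print(np.round([at_z(p,(v,u),.008)[:2] for u,v in b],4))
cv2.imwrite("pics/t4.png",np.hstack([cv2.resize(f[180:262,295:355,::-1].astype(np.uint8),None,fx=6,fy=6,interpolation=cv2.INTER_CUBIC)]))
for nm,X in(("nose",[.043,0,.054]),("tail",[-.042,0,.054]),("org",[0,0,.057])):
    print(nm,proj(p,xf([.508,-.148,.086],np.array(X))),proj(P["side"],xf([.508,-.148,.086],np.array(X))))
E
```

```text
held side 0.087 (array([0.54283755, 0.11321483, 0.1025113 ]), np.float64(0.14232349395751953))
held side 0.0895 (array([0.54162573, 0.11699243, 0.10159366]), np.float64(0.1492537260055542))
nest top (array([ 0.50737531, -0.14584747,  0.09877058]), np.float64(0.03544008731842041))
nest side (array([ 0.5097399 , -0.15225207,  0.08591422]), np.float64(0.06775128841400146))
plate 324.5075378417969 223.41409301757812 (66.87210083007812, 40.403839111328125) 82.47618103027344 [ 0.50595867 -0.14614714  0.008     ]
[[ 0.5775 -0.092 ]
 [ 0.5877 -0.1845]
 [ 0.4353 -0.1996]
 [ 0.4251 -0.1082]]
nose (np.float64(202.20391910085235), np.float64(325.2265066417512)) (np.float64(185.03731642435102), np.float64(274.77699596302176))
tail (np.float64(240.97613348529632), np.float64(329.7132336840017)) (np.float64(186.8883917282558), np.float64(319.63959450359164))
org (np.float64(221.6994489922721), np.float64(327.6398742048077)) (np.float64(184.52870163921386), np.float64(297.3650501385218))
```

View pics/t4.png

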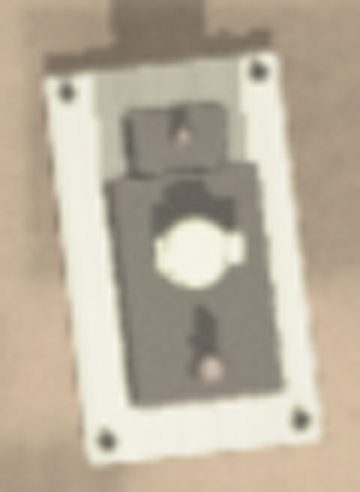

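Request:
{"api": "apply_moves", "payload": {
  "linear": [
    [0.1,-0.4,0],
    [0.19,-0.86,0],
    [0.19,-0.86,0],
    [0.19,-0.86,0],
    [0.19,-0.86,0],
    [0.19,-0.86,0],
    [0.19,-0.86,0],
    [0.19,-0.86,0],
    [0.19,-0.86,0],
    [0.19,-0.86,0],
    [0.107,-0.544,0],
    [0,0,0.3],
    [0,0,0.27],
    [0,0,0],
    [0,0,0]
  ],
  "dr": [
    [0,0,0],
    [0,0,0],
    [0,0,0],
    [0,0,0],
    [0,0,0],
    [0,0,0],
    [0,0,0],
    [0,0,0],
    [0,0,0],
    [0,0,0],
    [0,0,0],
    [0,0,0],
    [0,0,0],
    [0,0,0],
    [0,0,0]
  ]
}}

```text
t: 12.35
ee_pos: [0.5086, -0.147, 0.1753]
eef_rot: [0.14, -3.137, -0.001]
force: [-1.3, 0.0, -2.2]
grip_width: 0.244
grip_force: 59.4
```

```bash
python3 - <<'E'
from h import *
s=readout.read_state();print(s["t"],s["ee_pos"],s["eef_rot"],s["force"])
p=vision.get_image("side");f=p["frame"][130:230,230:360].copy()
g=cv2.resize(f[:,:,::-1],None,fx=6,fy=6,interpolation=cv2.INTER_CUBIC)
cv2.imwrite("pics/s5.png",g)
q=[s["ee_pos"][0],s["ee_pos"][1],.0917]; z=s["ee_pos"][2]-.1035
for X in([-.055,.028,0],[-.055,.028,.02],[.031,.028,0],[.031,.028,.02],[.055,.018,0],[.055,.018,.02]):
    r,c=proj(p,xf(q,np.array(X),z));r2,c2=proj(p,xf([.508,-.148,.0917],np.array(X),.024));print(X,"upper crop",((c-230)*6+3).round(),((r-130)*6+3).round()," lower",((c2-230)*6+3).round(),((r2-130)*6+3).round())
E
```

```text
12.35 [ 0.50859741 -0.14702693  0.17531905] [ 1.40205295e-01 -3.13745997e+00 -1.21710306e-03] [-1.28128137  0.03821543 -2.19972213]
[-0.055, 0.028, 0] upper crop 579.0 333.0  lower 576.0 472.0
[-0.055, 0.028, 0.02] upper crop 581.0 272.0  lower 578.0 414.0
[0.031, 0.028, 0] upper crop 296.0 322.0  lower 300.0 460.0
[0.031, 0.028, 0.02] upper crop 295.0 262.0  lower 299.0 403.0
[0.055, 0.018, 0] upper crop 222.0 306.0  lower 228.0 442.0
[0.055, 0.018, 0.02] upper crop 220.0 246.0  lower 227.0 385.0
```

View pics/s5.png

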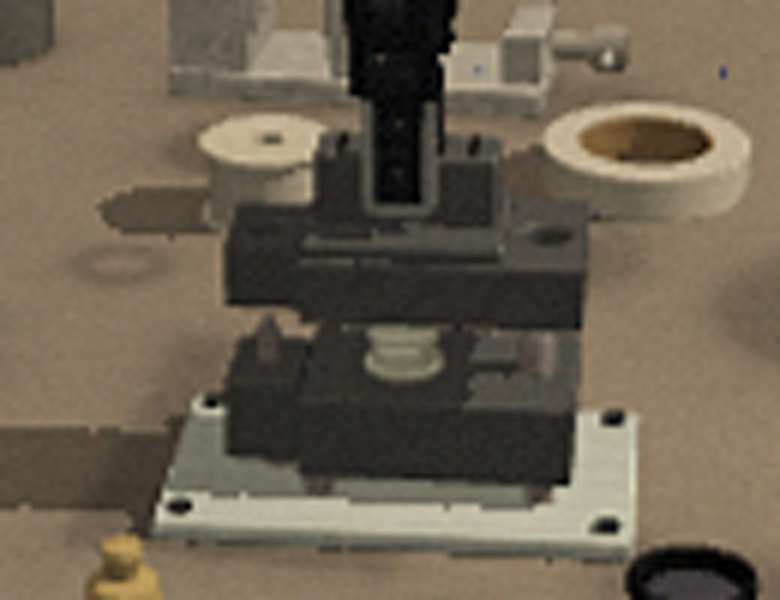

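Both halves line up in x: their tail edges are at crop col ~580, their noses at ~227 and their steps at ~302. The dowels show at (267, 335) and (540, 350). Descending gently, watching the force.

Request:
{"api": "apply_moves", "payload": {
  "linear": [
    [0,-0.02,0.15],
    [0,0,0.15],
    [0,0,0.1],
    [0,0,0.07],
    [0,0,0.07],
    [0,0,0.07],
    [0,0,0]
  ],
  "dr": [
    [0,0,0],
    [0,0,0],
    [0,0,0],
    [0,0,0],
    [0,0,0],
    [0,0,0],
    [0,0,0]
  ]
}}

```text
t: 13.1
ee_pos: [0.5092, -0.1488, 0.1574]
eef_rot: [-0.138, 3.138, -0.001]
force: [1.7, -1.5, -3.4]
grip_width: 0.237
grip_force: 59.2
```

Request:
{"api": "apply_moves", "payload": {
  "linear": [
    [0,0,0.05],
    [0,0,0.05],
    [0,0,0.05],
    [0,0,0.05],
    [0,0,0],
    [0,0,0]
  ],
  "dr": [
    [0,0,0],
    [0,0,0],
    [0,0,0],
    [0,0,0],
    [0,0,0],
    [0,0,0]
  ]
}}

```text
t: 13.7
ee_pos: [0.5093, -0.1488, 0.1516]
eef_rot: [-0.138, 3.137, -0.001]
force: [2.6, -4.1, -2.2]
grip_width: 0.242
grip_force: 59.4
```

Request:
{"api": "apply_moves", "payload": {
  "linear": [
    [-0.01,-0.025,0],
    [0,0,0],
    [0,0,0]
  ],
  "dr": [
    [0,0,0],
    [0,0,0],
    [0,0,0]
  ]
}}

```text
t: 14.0
ee_pos: [0.5093, -0.1491, 0.1515]
eef_rot: [-0.138, 3.138, 0.0]
force: [3.5, -1.9, -1.3]
grip_width: 0.238
grip_force: 59.5
```

Request:
{"api": "apply_moves", "payload": {
  "linear": [
    [-0.025,-0.015,0.04],
    [0,0,0.04],
    [0,0,0.04],
    [0,0,0.03],
    [0,0,0],
    [0,0,0],
    [0,0,0]
  ],
  "dr": [
    [0,0,0],
    [0,0,0],
    [0,0,0],
    [0,0,0],
    [0,0,0],
    [0,0,0],
    [0,0,0]
  ]
}}

```text
t: 14.7
ee_pos: [0.5095, -0.1493, 0.147]
eef_rot: [0.139, -3.138, -0.001]
force: [-2.5, 1.6, 3.4]
grip_width: 0.242
grip_force: 60.1
```

Request:
{"api": "apply_moves", "payload": {
  "linear": [
    [0,0,0.03],
    [0,0,0.03],
    [0,0,0.03],
    [0,0,0.03],
    [0,0,0.03],
    [0,0,0],
    [0,0,0]
  ],
  "dr": [
    [0,0,0],
    [0,0,0],
    [0,0,0],
    [0,0,0],
    [0,0,0],
    [0,0,0],
    [0,0,0]
  ]
}}

```text
t: 15.4
ee_pos: [0.5096, -0.1493, 0.143]
eef_rot: [0.139, -3.138, -0.001]
force: [-5.3, 1.5, 9.8]
grip_width: 0.244
grip_force: 61.0
```

Request:
{"api": "apply_moves", "payload": {
  "linear": [
    [0.015,0,0.03],
    [0,0,0.03],
    [0,0,0.02],
    [0,0,0.02],
    [0,0,0],
    [0,0,0],
    [0,0,0]
  ],
  "dr": [
    [0,0,0],
    [0,0,0],
    [0,0,0],
    [0,0,0],
    [0,0,0],
    [0,0,0],
    [0,0,0]
  ]
}}

```text
t: 16.1
ee_pos: [0.5094, -0.1493, 0.1418]
eef_rot: [-0.139, 3.138, -0.0]
force: [-8.8, 4.7, 25.2]
grip_width: 0.242
grip_force: 62.9
```

```bash
python3 - <<'E'
from h import *
s=readout.read_state();print(s["t"],s["ee_pos"],s["force"],s["moment"],s["grip_force"])
p=vision.get_image("side");f=p["frame"][130:230,230:360]
cv2.imwrite("pics/s6.png",cv2.resize(f[:,:,::-1],None,fx=6,fy=6,interpolation=cv2.INTER_CUBIC))
E
```

```text
16.1 [ 0.50944555 -0.14929834  0.14183179] [-8.81389068  4.70610314 25.17241081] [ 0.73256454  1.44271886 -0.01535475] 62.888023853302
```

View pics/s6.png

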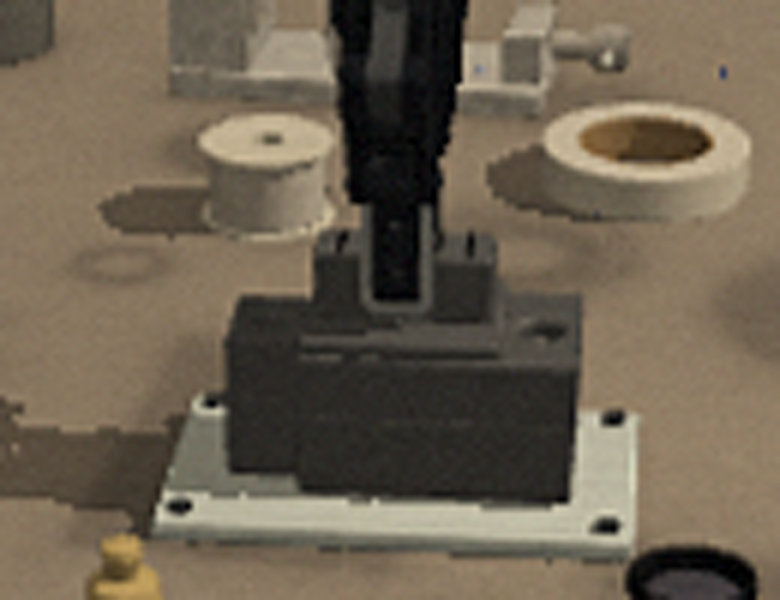

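The faces meet along a thin seam at crop row ~420. The lower half is down about 20 crop px (6 mm), on its stop, and both halves are aligned. Handing in.

```bash
python3 -c "
from station import manip,readout
print(manip.job_done());print(readout.read_state()['force'])"
```

```text
the job is handed in; nothing more can be done
None
the job is handed in; nothing more can be done
```

I shut the flip cap, set the grey upper half on the dowels face to face, and handed the job in at 16.1 s with the fingers still holding the pair on its stop (about 25 N wrist force, 63 N grip); I got no verdict back.

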